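Uncover the reader's port and load the vial

TASK

Swing the dust cover on top of the vial reader fully aside on its pin, then stand the short, stout vial upright in the uncovered port and let go. The cover opens to one side only, and a stop hidden beneath it decides which: try it gently and never force it against the stop. Leave the slim bottles and the test cassette where they are.

Things in the scene. Friction and masses are not known exactly. Their poses are not given: they have to be found in the camera images.
- reader: The vial reader, a fixed instrument 140 x 180 x 70 mm (x, y, z) with a white housing and a grey flat deck; origin under its centre on the bench, +z up, its -x face (dark display, three round buttons) is the front. Its deck is 70 mm above the bench. Leaning on it, or on the cover's stop, with more than 35 N would harm it.
- port (a point): Centre of the mouth of the round port in the middle of the reader's deck, at deck height. The port is 38 mm wide and 10 mm deep with a flat floor (60 mm above the bench); axes as the reader's.
- hinge (a point): Point on the vertical axis of the cover's pin, at deck height, 55 mm from the port's centre towards the reader's back (+x of the reader).
- cover (a joint): Angle of the cover about its pin, rad, positive anticlockwise seen from above. About 0: closed over the port. It turns freely to only one side, to its end at +1.6 or -1.6 rad; to the other side a stop under the cover blocks it after about 0.05 rad. Which side is blocked differs from start to start and cannot be seen while it is closed. It stays where it is left (friction about 1 N at the knob).
- cover_knob (a point): Centre of the cover's upright round knob, 14 mm in diameter and 22 mm tall (from 83 to 105 mm above the bench; this point is 94 mm above it), standing on the cover's tab, 94 mm from the pin's axis. It turns with the cover. The cover is a flat aluminium plate 5 mm thick, its underside 8 mm above the deck: a disc 54 mm in diameter over the port, an arm to the pin and a 32 mm wide tab carrying the knob at the reader's front, with a small lip bent down at its front edge.
- vial_center (a point): Centre (half-way up) of the loose vial, the short stout round one: 29 mm in diameter, 56 mm tall, about 40 g, standing on the bench; its z axis points up to the cap.
- bottle_1_center (a point): Centre (half-way up) of a slim bottle, 25 mm in diameter, 64 mm tall, standing on the bench; to be left alone.
- bottle_2_center (a point): Centre of a second slim bottle of the same kind; to be left alone.
- cassette_center (a point): Centre of a flat test cassette 70 x 20 x 5 mm lying on the bench; to be left alone.
Not all that is in view belongs to the job. Leave any orange look-alike of the part that bears vial_center alone.

How it is judged:
By the outcome, as a careful person would: the job done as asked, in the order asked, and still so for the second after the job is handed in, with the robot touching nothing.
It also fails if it takes over 58 s, if anything falls off the work surface, if the arm or the gripper's body presses on something with over 40 N, if the wrist force passes 120 N, or if a joint passes its speed limit or range.

ROBOT

A 6-joint arm with a two-finger parallel gripper is mounted at the origin on a cart in front of the work surface, level with it; the furniture and walls round the work are solid. World frame = base frame: x ahead of the robot, y to its left, z up, the work surface at z = 0. Lengths are in m, angles in rad, forces in N, time in s.
With the tool pointing down it reaches from about 0.4 to 0.925 m from the base axis. Payload 12.5 kg.
Tool frame: the origin (TCP) lies midway between the tips of the shut fingers; the grasp point (between the pads) lies manip.hold_point_z behind it (manip.hold_point_z is the distance from the TCP to the grasp point, in m); z points along the fingers, y is the direction in which the jaws open and shut (so a half turn about z gives the same grasp; the last joint's range is limited). The gripper opens to 95 mm and grips with 3 to 60 N. Pads are 20 mm wide; open, the fingers measure 119 mm over their backs; the gripper's body (75 mm by 180 mm) begins 59 mm behind the grasp point.
Start: joints at [-1.453, 0.491, 1.559, -0, 1.092, -0.106], TCP at [0.139, -0.609, 0.215] pointing down, gripper open.
Joint ranges: [-3.1, 3.1], [-0.84, 2.19], [0.05, 2.79], [-1.13, 4.28], [0.06, 2.93], [-2.69, 2.69]. Speed limits (rad/s): [2.22, 2.22, 2.79, 3.14, 3.14, 3.14].

INTERFACE

Orientations are given as a rotation vector (axis times angle).
In Python, from cell import manip, vision gives the robot as it stands.
- The arm moves only by the shell command python3 -m crank 'ROWS' [FORCE]. ROWS is JSON, a list of rows, each a list of 3 entries, a list of its own where there are three numbers: the shift along the tool's x, y, z in cm, then the turn, a rotation vector about the tool's x, y, z in degrees, then the closure, from 0 (fully open) to 1 (shut). In form: [[[dx, dy, dz], [rx, ry, rz], claw], ...]. A call has 1 to 8 rows; each row is the pose to reach, as a shift and turn from the pose commanded when the call began, along the tool's axes at that moment; what a row does not reach only later rows make up. A row lasts 1/8 s, in which the tool goes at most 62.5 mm and 10.7 degrees, less where a joint would pass 70% of its speed; a pose out of reach is approached as far as the arm can. A call with a gripper value outside its range is refused whole. The fingers move at their own pace and stop on an object; FORCE is the grip in N (left out, the last holds). Time passes only in rows, so rows that repeat a pose let the fingers close. It gives the time, the measured TCP pose, the force and the opening at its end, in the units of the state.
- manip.get_obs(): the state, without advancing time (a new reading comes with each control period).
- vision.read_camera(name): name is "scene" or "top" or "wrist"; returns the picture (400x640x3 uint8, red, green, blue); there is no depth.
- vision.camera_model(name): a dict with "camera_matrix" (3x3 intrinsics, pixels), "rvec" (rotation vector, rad) and "tvec" (3), from world to camera coordinates, as OpenCV has them. Camera axes: x right, y down, z forward; pixel columns grow to the right and rows downward; lengths in m; the calibration is good to about 2 mm. A picture is of the moment at which its call begins: read the wrist's pose just before it. camera_model takes no time and is no camera call; for the wrist camera it gives the pose at the moment of the call.
- manip.hand_in(): hands the job in, once; it reports no verdict.
The state is a dict: "time": time; "joint_positions": joint angles; "joint_vel": joint speeds; "effort": joint torques, N m; "tcp_pos": TCP position; "orientation": TCP orientation; "ft_force": force on the tool from outside, world axes, zero at the start; "torque": the same for the moment, N m; "gripper_width": finger opening in m.
Only numpy, scipy, OpenCV 4.12 (cv2) and the standard library are available. Lean on these libraries where they do the work, as an engineer would, in place of code of your own. Each camera call takes 0.05 s, during which the arm holds its last target.

## Working session

There is one attempt and no reset: what is moved stays moved. The work goes in short steps, Python scripts to look and compute and a shell command to move; the robot and the scene stay as the last step left them, time stands still between calls to the robot, and variables do not carry over. Pictures are saved under pics/ and viewed, and the job is handed in when it is done.

```bash
ls; mkdir -p pics; python3 - <<'E'
from cell import manip, vision
import cv2
print(manip.get_obs(), manip.hold_point_z)
for n in ("scene","top","wrist"):
    im=vision.read_camera(n); cv2.imwrite(f"pics/a_{n}.png",im[:,:,::-1])
    m=vision.camera_model(n); print(n,m)
E
```

```text
pics
{'time': 0.0, 'joint_positions': array([-1.45258807e+00,  4.91573054e-01,  1.55946841e+00,  2.62111371e-05,
        1.09171653e+00, -1.05569838e-01]), 'joint_vel': array([-0.00019588, -0.00137611, -0.00091121, -0.00340917, -0.00216731,
        0.00052944]), 'effort': array([ 1.09774610e-03, -6.12643933e+01, -2.58184719e+01,  6.92094094e-02,
        4.81515401e-02, -1.11647503e-04]), 'tcp_pos': array([ 0.13871318, -0.60914893,  0.21404684]), 'orientation': array([-3.12079206e+00, -3.50627825e-01, -2.49488254e-05]), 'ft_force': array([-0.95992472,  0.66791375,  0.59265143]), 'torque': array([ 0.06672217, -0.00301292,  0.00422665]), 'gripper_width': 0.0950161557731302} 0.0188
scene {'camera_matrix': array([[504.65494888,   0.        , 310.57142959],
       [  0.        , 504.65494888, 189.63979039],
       [  0.        ,   0.        ,   1.        ]]), 'rvec': array([ 0.8664247 , -2.53897411,  1.07330813]), 'tvec': array([0.49652363, 0.33160251, 1.16332579])}
top {'camera_matrix': array([[520.28066797,   0.        , 326.58753999],
       [  0.        , 520.28066797, 205.69010991],
       [  0.        ,   0.        ,   1.        ]]), 'rvec': array([ 2.19728665, -2.21246539,  0.05726038]), 'tvec': array([0.01637286, 0.61551852, 1.28555219])}
wrist {'camera_matrix': array([[328.17950849,   0.        , 323.30801507],
       [  0.        , 328.17950849, 199.66867296],
       [  0.        ,   0.        ,   1.        ]]), 'rvec': array([-2.29292629,  1.83007234,  0.23765774]), 'tvec': array([-0.6242049 , -0.0285314 ,  0.38931248])}
```

View pics/a_scene.png

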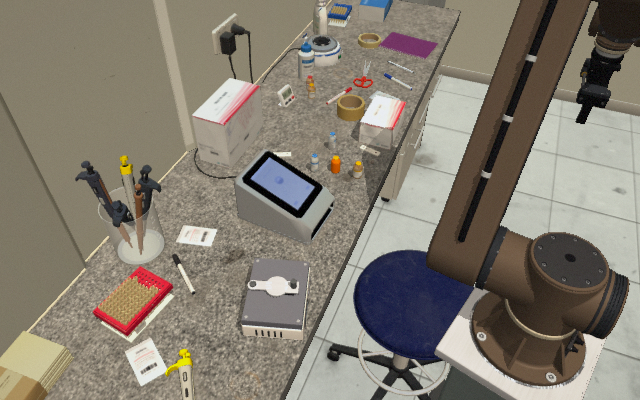

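View pics/a_top.png

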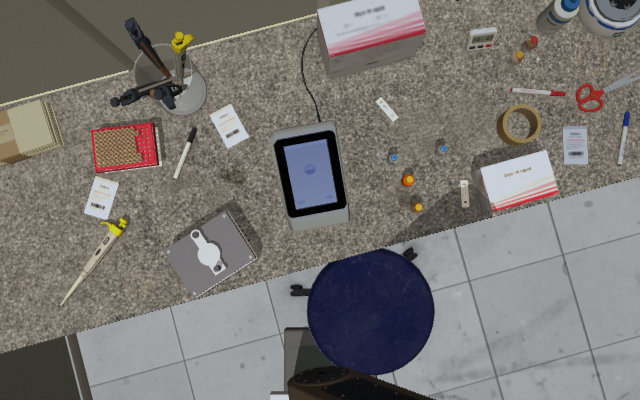

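View pics/a_wrist.png

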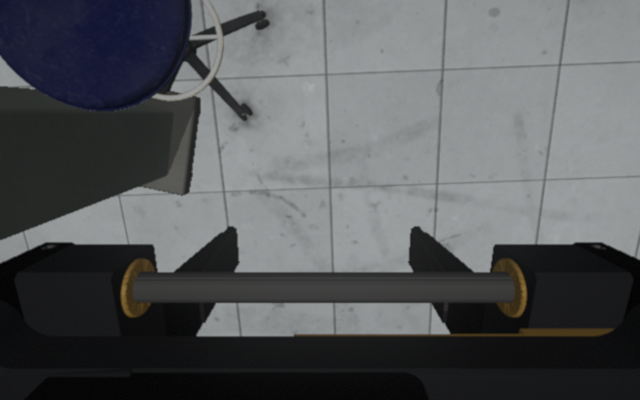

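The scene shows the reader with the white cover (top ≈(210,252), scene ≈(275,295)). There are four small upright containers: two with blue caps at top (394,158) and (443,148), an orange one at (408,181) and an amber-capped one at (418,208). I'll enlarge both areas.

```bash
python3 - <<'E'
import cv2, numpy as np
s=cv2.imread("pics/a_scene.png");t=cv2.imread("pics/a_top.png")
r=lambda im,x,y,w,h:cv2.resize(im[y:y+h,x:x+w],(400,300),interpolation=cv2.INTER_CUBIC)
cv2.imwrite("pics/b.png",np.vstack([np.hstack([r(s,290,120,100,75),r(t,370,135,100,75)]),np.hstack([r(s,220,250,120,90),r(t,150,200,120,90)])]))
E
```

```text
(no output)
```

View pics/b.png

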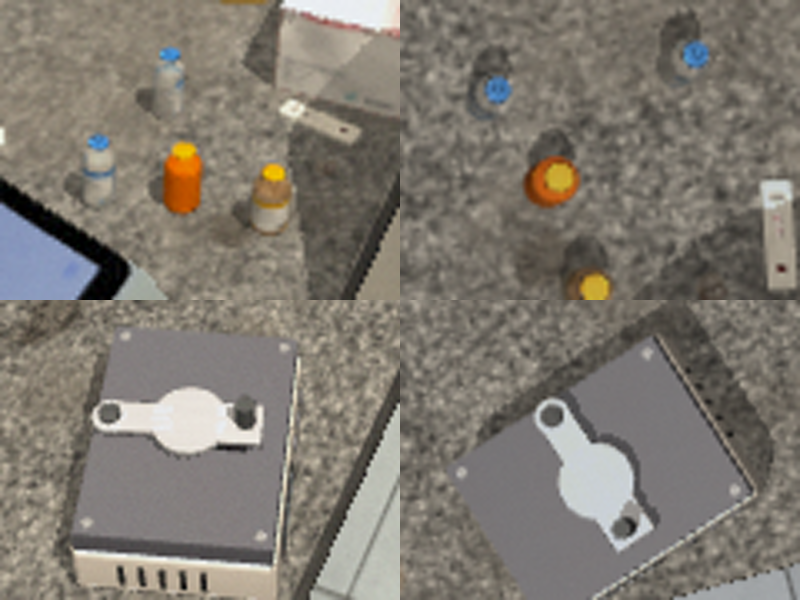

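Candidates (top image): the blue-capped pair at (394,158) and (443,148) are slim and tall, so they are the two bottles. The all-orange one at (408,181) is the look-alike to leave alone. The amber vial with a white label and yellow cap at (418,208) is short and stout, and it fits; the enlarged crop confirms this. On the cover, the pin is at about (197,232) and the knob at about (217,268). Next I'll measure positions.

```bash
cat > h.py <<'E'
import cv2, numpy as np
from cell import manip, vision
def ray(n,u,v,m=None):
    m=m or vision.camera_model(n); K=m["camera_matrix"];R=cv2.Rodrigues(np.array(m["rvec"]))[0];t=np.array(m["tvec"])
    d=R.T@np.linalg.solve(K,[u,v,1.]); return -R.T@t,d
def plane(n,u,v,z,m=None):
    c,d=ray(n,u,v,m); return c+d*(z-c[2])/d[2]
def tri(a,b):
    (c1,d1),(c2,d2)=a,b
    d1=d1/np.linalg.norm(d1);d2=d2/np.linalg.norm(d2)
    s=np.linalg.lstsq(np.c_[d1,-d2],c2-c1,rcond=None)[0]
    p,q=c1+s[0]*d1,c2+s[1]*d2; return (p+q)/2,np.linalg.norm(p-q)
def proj(n,P,m=None):
    m=m or vision.camera_model(n)
    return cv2.projectPoints(np.array(P,float).reshape(-1,3),np.array(m["rvec"]),np.array(m["tvec"]),m["camera_matrix"],None)[0].reshape(-1,2)
E
python3 - <<'E'
from h import *
np.set_printoptions(precision=4,suppress=True)
t=cv2.imread("pics/a_top.png");s=cv2.imread("pics/a_scene.png")
def blob(im,box,lo,hi):
    x,y,w,h=box;c=cv2.cvtColor(im[y:y+h,x:x+w],cv2.COLOR_BGR2HSV);m=cv2.inRange(c,lo,hi)
    n,l,st,ce=cv2.connectedComponentsWithStats(m);i=1+np.argmax(st[1:,4]);return ce[i]+[x,y],st[i]
# cap
a=blob(t,(408,198,22,20),(22,150,150),(32,255,255));b=blob(s,(345,155,30,15),(22,150,150),(32,255,255));print("cap",a,b)
print(tri(ray("top",*a[0]),ray("scene",*b[0])), plane("top",*a[0],.056),plane("scene",*b[0],.053))
for nm,bt,bs in(("b1",(385,150,18,16),(305,150,20,12)),("b2",(434,140,18,16),(323,128,20,12)),):
    a=blob(t,bt,(95,120,100),(115,255,255));b=blob(s,bs,(95,120,100),(115,255,255))
    print(nm,a[0],b[0],tri(ray("top",*a[0]),ray("scene",*b[0])))
a=blob(t,(398,170,22,22),(22,150,150),(32,255,255));print("orange",plane("top",*a[0],.056))
# pin and knob from crops (crop scale 4/1.2..): factor 0.3
pin=(150+(551-400)*.3,200+(415-300)*.3);kn=(150+(626-400)*.3,200+(524-300)*.3)
spin=(220+109*.3,250+(412-300)*.3);skn=(220+244*.3,250+(402-300)*.3)
print("pin",pin,spin,plane("top",*pin,.084),plane("scene",*spin,.084),tri(ray("top",*pin),ray("scene",*spin)))
print("knobtop",kn,skn,plane("top",*kn,.105),plane("scene",*skn,.105),tri(ray("top",*kn),ray("scene",*skn)))
# screws/deck corners
for nm,u,v in(("c1",648,353),("c2",735,490),("c3",461,472)):
    print(nm,plane("top",150+(u-400)*.3,200+(v-300)*.3,.07))
for nm,u,v in(("s1",125,336),("s2",284,348),("s3",86,522),("s4",260,536)):
    print(nm,plane("scene",220+u*.3,250+(v-300)*.3,.07))
a=blob(t,(180,220,50,60),(0,0,185),(180,60,255));print(a)
print(plane("top",209,256,.083))
E
```

```text
cap (array([418.5312, 206.6875]), array([ 8,  6,  6,  7, 32], dtype=int32)) (array([358., 163.]), array([11,  7,  5,  3, 15], dtype=int32))
(array([ 0.6102, -0.2108,  0.0494]), np.float64(5.178798999391291e-05)) [ 0.6099 -0.2096  0.056 ] [ 0.6081 -0.2073  0.053 ]
b1 [394.1739 157.    ] [314.1667 155.0833] (array([ 0.7308, -0.1519,  0.0576]), np.float64(0.00026426612131297364))
b2 [443.5    148.2143] [332.1667 133.0833] (array([ 0.7511, -0.2721,  0.0581]), np.float64(0.0005856715366023475))
orange [ 0.6777 -0.1885  0.056 ]
pin (195.3, 234.5) (252.7, 283.6) [0.547  0.3216 0.084 ] [0.5467 0.3224 0.084 ] (array([0.5471, 0.3219, 0.0831]), np.float64(0.00026751748676528774))
knobtop (217.8, 267.2) (293.2, 280.6) [0.4717 0.2645 0.105 ] [0.4683 0.2703 0.105 ] (array([0.4714, 0.2662, 0.0978]), np.float64(0.0007012786306513045))
c1 [0.5905 0.256  0.07  ]
c2 [0.4926 0.1941 0.07  ]
c3 [0.5068 0.3886 0.07  ]
s1 [0.5902 0.2592 0.07  ]
s2 [0.4917 0.1969 0.07  ]
s3 [0.5069 0.3901 0.07  ]
s4 [0.4091 0.3278 0.07  ]
(array([207.2378, 252.3385]), array([ 11,  10,  35,  45, 576], dtype=int32))
[0.4964 0.2896 0.083 ]
```

Checks against the known sizes:
- **Reader:** the screw pattern puts the port at (0.4997, 0.2925) with reader +x at 32.3°, so the hinge should be at (0.546, 0.322). I measured the pin at (0.547, 0.322), which agrees.
- **Knob:** expected near (0.467, 0.272).
- **Vial:** near (0.610, -0.209).

Next I'll write a helper that turns a goal into move units, then move to above the knob.

```bash
cat >> h.py <<'E'
def go(x,y,z,psi=None,obs=None):
    """print shift cm / turn deg from the present pose to world x,y,z, tool x-axis heading psi (deg), pointing down"""
    o=obs or manip.get_obs(); R=cv2.Rodrigues(np.array(o["orientation"]))[0]
    sh=R.T@(np.array([x,y,z])-o["tcp_pos"])*100
    p=np.radians(psi) if psi is not None else np.arctan2(R[1,0],R[0,0])
    T=np.array([[np.cos(p),np.sin(p),0],[np.sin(p),-np.cos(p),0],[0,0,-1]])
    rv=np.degrees(cv2.Rodrigues(R.T@T)[0].ravel())
    print("shift",sh.round(2),"turn",rv.round(1))
def st():
    o=manip.get_obs();R=cv2.Rodrigues(np.array(o["orientation"]))[0]
    print("t",o["time"],"tcp",o["tcp_pos"].round(4),"psi",np.degrees(np.arctan2(R[1,0],R[0,0])).round(1),"F",o["ft_force"].round(1),"w",round(o["gripper_width"],4),"j",o["joint_positions"].round(2))
E
python3 -c "
from h import *
go(.5,-.3,.32); go(.6,0,.32); go(.467,.272,.24,32.3)"
```

```text
shift [ 42.09 -22.14 -10.56] turn [-0. -0.  0.]
shift [ 58.5  -49.18 -10.53] turn [-0. -0.  0.]
shift [ 51.56 -78.64  -2.51] turn [ -0.   -0.  -19.5]
```

```bash
python3 -m crank '[[[0,0,-5],[0,0,0],0.6],[[10,-5,-10],[0,0,0],0.6],[[17,-10,-10.5],[0,0,0],0.6],[[25,-15,-10.5],[0,0,0],0.6],[[33,-20,-10.5],[0,0,0],0.6],[[40,-25,-10.5],[0,0,0],0.6],[[45,-32,-10.5],[0,0,0],0.6],[[49,-37,-10.5],[0,0,0],0.6]]'; python3 -c "
from h import *
st(); go(.467,.272,.24,32.3);go(.6,0,.32)"
```

```text
time: 1.15
tcp_pos: [0.431, -0.2934, 0.3165]
orientation: [-3.122, -0.351, 0.0]
ft_force: [0.8, -0.7, -0.3]
gripper_width: 0.038
t 1.15 tcp [ 0.431  -0.2934  0.3165] psi 12.8 F [ 0.8 -0.7 -0.3] w 0.038 j [-0.72  0.25  1.66 -0.    1.23  0.62]
shift [ 16.06 -54.33   7.65] turn [ -0.    0.  -19.5]
shift [ 22.99 -24.86  -0.35] turn [-0.  0. -0.]
```

```bash
python3 -m crank '[[[6,-6,0],[0,0,0],0.7],[[12,-12,0],[0,0,0],0.7],[[16,-18,0],[0,0,0],0.7],[[17,-24,0],[0,0,-4],0.7],[[17,-31,0],[0,0,-8],0.7],[[17,-38,0],[0,0,-14],0.7],[[16,-45,2],[0,0,-19.5],0.7],[[15,-52,4],[0,0,-19.5],0.7]]'; python3 -c "
from h import *
st(); go(.455,.2,.24,32.3)"
```

```text
time: 2.15
tcp_pos: [0.4847, 0.1724, 0.2936]
orientation: [3.017, 0.877, 0.001]
ft_force: [0.5, 0.2, 0.5]
gripper_width: 0.0285
t 2.15 tcp [0.4847 0.1724 0.2936] psi 32.4 F [0.5 0.2 0.5] w 0.0285 j [ 0.21  0.25  1.71 -0.    1.17  1.22]
shift [-1.03 -3.92  5.36] turn [ 0.  -0.   0.1]
```

```bash
python3 -m crank '[[[0,0,0],[0,0,0],0.7],[[0,0,0],[0,0,0],0.7]]' >/dev/null; python3 - <<'E'
from h import *
st()
m=vision.camera_model("wrist"); im=vision.read_camera("wrist"); cv2.imwrite("pics/c_w.png",im[:,:,::-1])
print(ray("wrist",320,200,m)); np.save("cw.npy",m,allow_pickle=True)
print(proj("wrist",[[.4667,.2717,.105],[.4997,.2925,.083],[.547,.322,.083]],m))
E
```

```text
t 2.4 tcp [0.4855 0.1704 0.2938] psi 32.4 F [ 0.9 -0.1  0.6] w 0.0285 j [ 0.21  0.25  1.71 -0.    1.17  1.22]
(array([0.54505064, 0.20813575, 0.46215512]), array([-0.22031021, -0.12598289, -0.96731295]))
[[235.07743253 144.87207524]
 [237.93675279 107.68453365]
 [234.86629317  53.59431704]]
```

View pics/c_w.png

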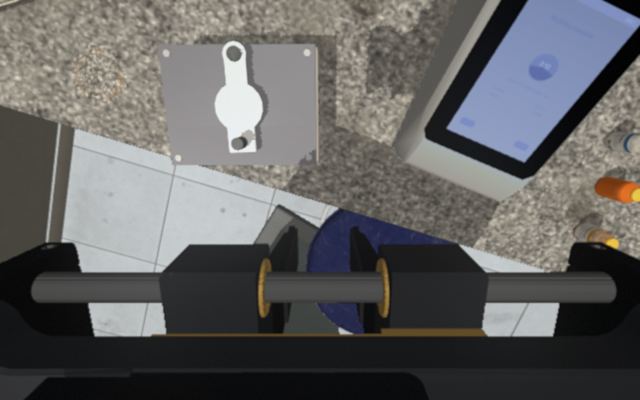

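The wrist view shows the closed cover: pin ≈(234,52), disc ≈(239,106), knob ≈(240,142). These are within 1–5 px of the predictions. I'll zoom in on the knob.

```bash
python3 - <<'E'
import cv2
i=cv2.imread("pics/c_w.png")[30:170,155:325]; cv2.imwrite("pics/c_z.png",cv2.resize(i,None,fx=4,fy=4,interpolation=cv2.INTER_CUBIC))
E
```

```text
(no output)
```

View pics/c_z.png

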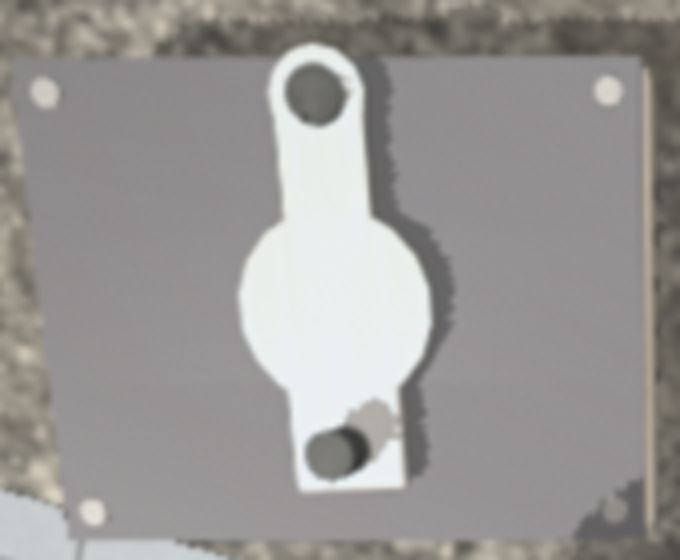

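```bash
python3 - <<'E'
from h import *
m=np.load("cw.npy",allow_pickle=True).item()
k=plane("wrist",155+329/4,30+453/4,.105,m);p=plane("wrist",155+316/4,30+94/4,.084,m);d=plane("wrist",155+336/4,30+300/4,.083,m)
print(k,p,d,np.linalg.norm((k-p)[:2]),np.degrees(np.arctan2(*(p-k)[[1,0]])))
go(k[0],k[1],.15,33);go(k[0],k[1],.09,33)
E
```

```text
[0.46947654 0.27054883 0.105     ] [0.54658246 0.32252571 0.084     ] [0.50285931 0.29287845 0.083     ] 0.09298881031937532 33.98379728898714
shift [ 4.   -9.39 14.39] turn [ 0.  -0.  -0.7]
shift [ 4.   -9.39 20.39] turn [ 0.  -0.  -0.7]
```

```bash
python3 -m crank '[[[1,-4,5],[0,0,-0.7],0.58],[[4,-9,10],[0,0,-0.7],0.58],[[4,-9.4,14],[0,0,-0.7],0.58],[[4,-9.4,14.4],[0,0,-0.7],0.58],[[4,-9.4,16],[0,0,-0.7],0.58],[[4,-9.4,18],[0,0,-0.7],0.58],[[4,-9.4,18],[0,0,-0.7],0.58]]'; python3 - <<'E'
from h import *
st(); go(.4693,.2704,.09,33)
m=vision.camera_model("wrist"); im=vision.read_camera("wrist"); cv2.imwrite("pics/d_w.png",im[:,:,::-1])
E
```

```text
time: 3.32
tcp_pos: [0.4694, 0.2703, 0.114]
orientation: [3.013, 0.89, -0.0]
ft_force: [0.5, 0.2, 0.6]
gripper_width: 0.0402
t 3.325 tcp [0.4694 0.2703 0.114 ] psi 32.9 F [0.5 0.2 0.6] w 0.0402 j [ 0.4   0.5   1.87 -0.    0.77  1.4 ]
shift [-0.   -0.02  2.4 ] turn [ 0.   0.  -0.1]
```

View pics/d_w.png

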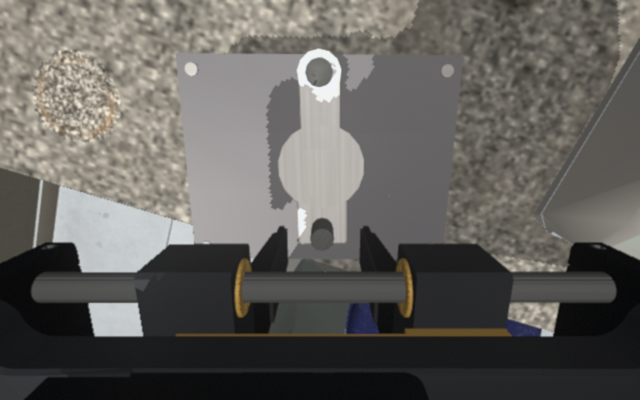

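The knob at (322,240) sits midway between the fingers, which are at columns ≈280 and ≈365. I'll lower the fingers around it and close gently.

```bash
python3 -m crank '[[[0,0,1.2],[0,0,0],0.58],[[0,0,2.4],[0,0,0],0.58],[[0,0,2.4],[0,0,0],0.8],[[0,0,2.4],[0,0,0],1],[[0,0,2.4],[0,0,0],1],[[0,0,2.4],[0,0,0],1],[[0,0,2.4],[0,0,0],1]]' 5; python3 -c "
from h import *
st()"
```

```text
time: 4.25
tcp_pos: [0.469, 0.2714, 0.09]
orientation: [-3.012, -0.893, -0.001]
ft_force: [-0.1, 0.8, 0.9]
gripper_width: 0.0134
t 4.25 tcp [0.469  0.2714 0.09  ] psi 33.0 F [-0.1  0.8  0.9] w 0.0134 j [ 0.4   0.54  1.89 -0.    0.71  1.4 ]
```

```bash
python3 -m crank '[[[0,0.15,0],[0,0,0],1],[[0,0.3,0],[0,0,0],1],[[0,0.3,0],[0,0,0],1]]'; python3 -m crank '[[[0,0.15,0],[0,0,0],1],[[0,0.3,0],[0,0,0],1],[[0,0.3,0],[0,0,0],1]]'
```

```text
time: 4.62
tcp_pos: [0.4707, 0.2687, 0.0899]
orientation: [3.012, 0.893, 0.0]
ft_force: [-0.5, -0.3, 2.7]
gripper_width: 0.0138
time: 5.0
tcp_pos: [0.4724, 0.2662, 0.0898]
orientation: [3.012, 0.893, 0.0]
ft_force: [0.2, 0.2, 4.6]
gripper_width: 0.0133
```

```bash
python3 -c "
from h import *
st();o=manip.get_obs();R=cv2.Rodrigues(o['orientation'])[0];print((R.T@o['ft_force']).round(2),R.T@(o['tcp_pos']-np.array([.469,.2714,.09])))"
```

```text
t 5.0 tcp [0.4724 0.2662 0.0898] psi 33.0 F [0.2 0.2 4.6] w 0.0133 j [ 0.39  0.54  1.89 -0.    0.71  1.39]
[ 0.26 -0.04 -4.59] [-3.71190082e-05  6.23106152e-03  1.83214569e-04]
```

There is no lateral force after 6 mm, but a 4.6 N vertical force has built up. I'll look before going on.

```bash
python3 - <<'E'
from h import *
im=vision.read_camera("wrist");im2=vision.read_camera("scene"); st()
a=cv2.resize(im[20:260,160:480],(640,480))[:,:,::-1]
cv2.imwrite("pics/e_w.png",a); cv2.imwrite("pics/e_s.png",cv2.resize(im2[230:350,210:370],(640,480),interpolation=cv2.INTER_CUBIC)[:,:,::-1])
E
```

```text
t 5.1 tcp [0.4723 0.2662 0.0898] psi 33.0 F [ 0.2 -0.4  4.5] w 0.0139 j [ 0.39  0.54  1.89 -0.    0.71  1.39]
```

View pics/e_w.png

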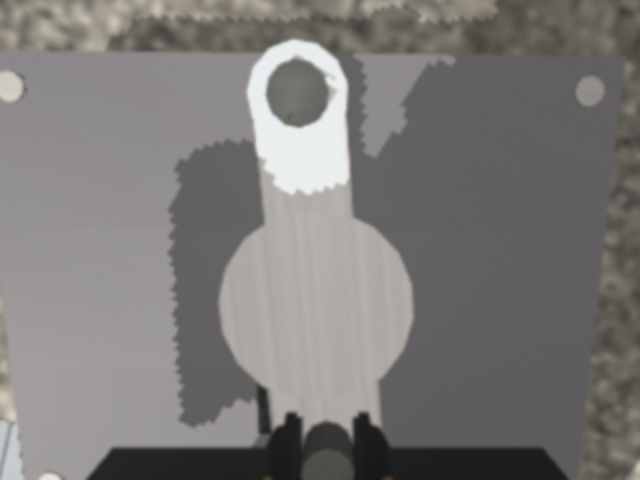

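View pics/e_s.png

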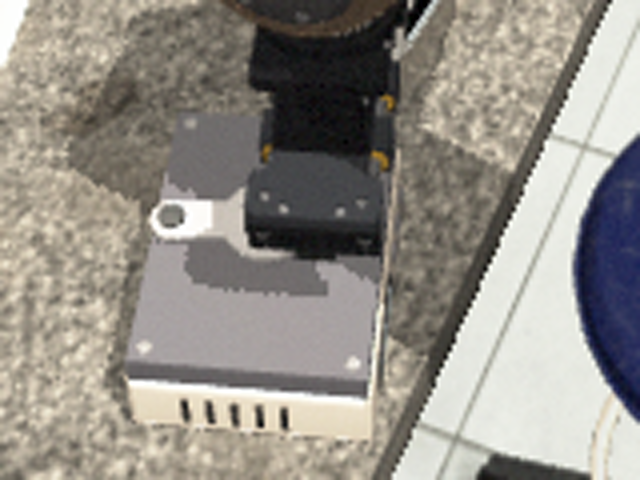

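The cover followed the knob (now ≈4° in the + direction) with no lateral resistance past 0.05 rad. A dark stop block is now exposed at (263,410) on the other side, so + is the free side. The upward force comes from the pinch, so I'll loosen to a straddle, raise 3 mm and work out the arc.

```bash
python3 -m crank '[[[0,0,0],[0,0,0],0.8],[[0,0,0],[0,0,0],0.8],[[0,0,-0.3],[0,0,0],0.8],[[0,0,-0.3],[0,0,0],0.8]]'; cat > arc.py <<'E'
from h import *
import sys
a0,step,n=map(float,sys.argv[1:4]); H=np.array([.5463,.3222]); o=manip.get_obs()
for i in range(int(n)):
    a=np.radians(a0+step*(i+1)); p=H+.0938*np.array([np.cos(a),np.sin(a)]); go(p[0],p[1],.093,np.degrees(a)-180,o)
E
python3 -c "
from h import *
st()"; python3 arc.py 217 6 8
```

```text
time: 5.6
tcp_pos: [0.4723, 0.2663, 0.0929]
orientation: [3.012, 0.893, 0.0]
ft_force: [0.2, 0.4, -0.1]
gripper_width: 0.0192
t 5.6 tcp [0.4723 0.2663 0.0929] psi 33.0 F [ 0.2  0.4 -0.1] w 0.0192 j [ 0.39  0.53  1.89 -0.    0.72  1.39]
shift [ 0.02  0.97 -0.01] turn [  0.  -0. -10.]
shift [ 0.24  1.93 -0.01] turn [  0.  -0. -16.]
shift [ 0.56  2.86 -0.01] turn [  0.  -0. -22.]
shift [ 0.97  3.75 -0.01] turn [  0.  -0. -28.]
shift [ 1.48  4.59 -0.01] turn [  0.  -0. -34.]
shift [ 2.07  5.38 -0.  ] turn [  0.  -0. -40.]
shift [ 2.74  6.09 -0.  ] turn [  0.  -0. -46.]
shift [ 3.48  6.74 -0.  ] turn [  0.  -0. -52.]
```

```bash
python3 -m crank '[[[0,1,0],[0,0,-10],0.8],[[0.25,1.95,0],[0,0,-16],0.8],[[0.55,2.85,0],[0,0,-22],0.8],[[1,3.75,0],[0,0,-28],0.8],[[1.5,4.6,0],[0,0,-34],0.8],[[2.05,5.4,0],[0,0,-40],0.8],[[2.75,6.1,0],[0,0,-46],0.8],[[3.5,6.75,0],[0,0,-52],0.8]]'; python3 - <<'E'
from h import *
st()
cv2.imwrite("pics/f_w.png",vision.read_camera("wrist")[:,:,::-1])
E
python3 arc.py 264 6 7
```

```text
time: 6.6
tcp_pos: [0.5382, 0.2285, 0.0927]
orientation: [-2.312, -2.127, 0.001]
ft_force: [-1.9, 1.2, -0.1]
gripper_width: 0.0191
t 6.6 tcp [0.5382 0.2285 0.0927] psi 85.2 F [-1.9  1.2 -0.1] w 0.0191 j [ 0.29  0.58  1.78 -0.    0.78  0.37]
shift [ 0.05  0.68 -0.03] turn [ 0.   0.  -4.5]
shift [ 0.17  1.66 -0.03] turn [  0.    0.  -10.5]
shift [ 0.4   2.61 -0.03] turn [  0.    0.  -16.5]
shift [ 0.73  3.54 -0.03] turn [  0.    0.  -22.5]
shift [ 1.15  4.42 -0.03] turn [  0.    0.  -28.5]
shift [ 1.67  5.26 -0.03] turn [  0.    0.  -34.5]
shift [ 2.27  6.04 -0.03] turn [  0.    0.  -40.5]
```

View pics/f_w.png

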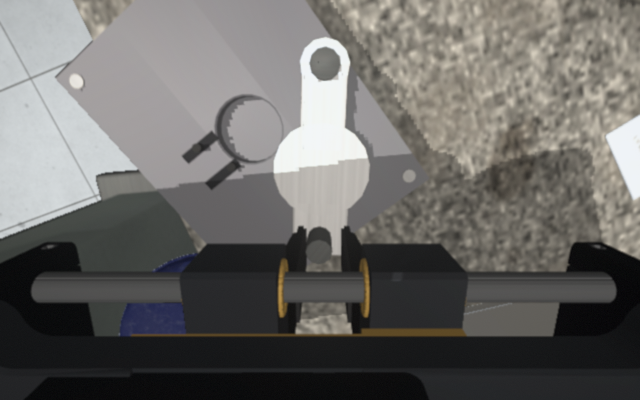

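The cover is swinging freely, and the port and stop bars are visible at (250,130) and (210,160). Continuing.

```bash
python3 -m crank '[[[0.05,0.7,0],[0,0,-4.5],0.8],[[0.15,1.65,0],[0,0,-10.5],0.8],[[0.4,2.6,0],[0,0,-16.5],0.8],[[0.75,3.55,0],[0,0,-22.5],0.8],[[1.15,4.4,0],[0,0,-28.5],0.8],[[1.65,5.25,0],[0,0,-34.5],0.8],[[1.95,5.65,0],[0,0,-37.5],0.8],[[1.95,5.65,0],[0,0,-37.5],0.8]]'; python3 - <<'E'
from h import *
st()
cv2.imwrite("pics/g_w.png",vision.read_camera("wrist")[:,:,::-1])
E
python3 arc.py 303.5 1.5 3
```

```text
time: 7.65
tcp_pos: [0.5962, 0.2434, 0.0926]
orientation: [-1.513, -2.753, 0.0]
ft_force: [0.4, -0.5, -0.6]
gripper_width: 0.0187
t 7.65 tcp [0.5962 0.2434 0.0926] psi 122.4 F [ 0.4 -0.5 -0.6] w 0.0187 j [ 0.29  0.65  1.62 -0.    0.87 -0.28]
shift [-0.04  0.45 -0.04] turn [-0.   0.  -2.6]
shift [-0.03  0.7  -0.04] turn [-0.   0.  -4.1]
shift [-0.01  0.94 -0.04] turn [-0.   0.  -5.6]
```

View pics/g_w.png

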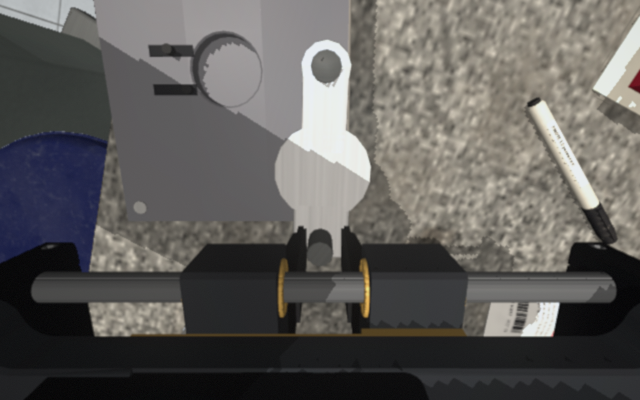

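```bash
python3 -m crank '[[[0,0.2,0],[0,0,-1.5],0.8],[[0,0.45,0],[0,0,-2.6],0.8],[[0,0.45,0],[0,0,-2.6],0.8]]'; python3 -m crank '[[[0,0.15,0],[0,0,-1],0.8],[[0,0.25,0],[0,0,-1.5],0.8],[[0,0.25,0],[0,0,-1.5],0.8]]'
```

```text
time: 8.07
tcp_pos: [0.6002, 0.2458, 0.0927]
orientation: [1.447, 2.788, 0.0]
ft_force: [0.1, 0.1, 0.0]
gripper_width: 0.0189
time: 8.45
tcp_pos: [0.602, 0.2471, 0.0927]
orientation: [-1.411, -2.807, 0.001]
ft_force: [-1.5, -0.9, -0.7]
gripper_width: 0.019
```

```bash
python3 -m crank '[[[0,0.1,0],[0,0,-0.5],0.8],[[0,0.1,0],[0,0,-0.5],0.8]]'; python3 - <<'E'
from h import *
o=manip.get_obs();R=cv2.Rodrigues(o['orientation'])[0];print("Ftool",(R.T@o['ft_force']).round(2));st()
E
```

```text
time: 8.7
tcp_pos: [0.6021, 0.2472, 0.0926]
orientation: [-1.398, -2.812, 0.003]
ft_force: [-5.8, -3.3, 2.5]
gripper_width: 0.0193
Ftool [ 0.84 -6.63 -2.47]
t 8.7 tcp [0.6021 0.2472 0.0926] psi 127.1 F [-5.8 -3.3  2.5] w 0.0193 j [ 0.29  0.66  1.6  -0.    0.88 -0.36]
```

The end stop is reached (6.6 N, gentle). I'll back off, open and lift straight up, then check the cover.

```bash
python3 -m crank '[[[0,-0.25,0],[0,0,0],0.8],[[0,-0.25,0],[0,0,0],0.65],[[0,-0.25,0],[0,0,0],0.65],[[0,-0.25,-3],[0,0,0],0.65],[[0,-0.25,-9],[0,0,0],0.65],[[0,-0.25,-15],[0,0,0],0.5],[[0,-0.25,-20],[0,0,0],0.5],[[0,-0.25,-22],[0,0,0],0.5]]'; python3 - <<'E'
from h import *
st()
cv2.imwrite("pics/h_w.png",vision.read_camera("wrist")[:,:,::-1])
go(.61,-.05,.3,17);go(.56,-.24,.25,17)
E
```

```text
time: 9.7
tcp_pos: [0.6015, 0.2465, 0.3164]
orientation: [1.397, 2.81, 0.005]
ft_force: [-0.8, -0.2, 0.6]
gripper_width: 0.0472
t 9.7 tcp [0.6015 0.2465 0.3164] psi 127.1 F [-0.8 -0.2  0.6] w 0.0472 j [ 0.29  0.45  1.35 -0.    1.33 -0.36]
shift [-24.14 -17.26   1.72] turn [  0.4  -0.2 110.1]
shift [-36.26 -32.74   6.66] turn [  0.4  -0.2 110.1]
```

View pics/h_w.png

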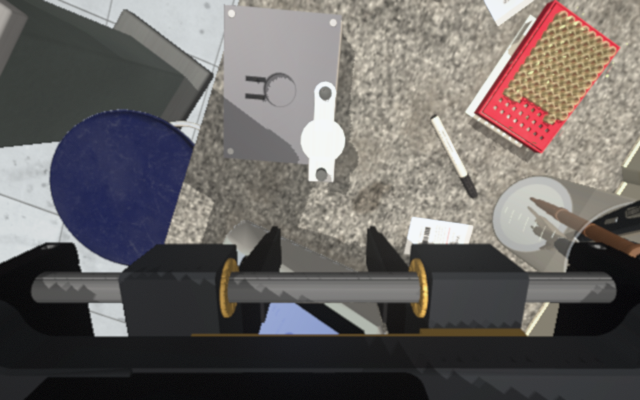

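The cover is fully aside at (322,140) and the port is open at (282,88). Moving to the vial now.

```bash
python3 -m crank '[[[-4,-2,0],[0,0,10],0.5],[[-8,-5,0],[0,0,20],0.5],[[-12,-8,0],[0,0,30],0.5],[[-16,-11,0],[0,0,40],0.5],[[-20,-14,1],[0,0,50],0.5],[[-24,-17,1.5],[0,0,60],0.5],[[-27,-21,1.5],[0,0,70],0.5],[[-30,-25,1.5],[0,0,80],0.5]]'; python3 - <<'E'
from h import *
st();go(.56,-.22,.25,17)
E
```

```text
time: 10.75
tcp_pos: [0.5821, -0.1453, 0.2968]
orientation: [-2.883, -1.247, 0.001]
ft_force: [-0.1, 0.3, -0.1]
gripper_width: 0.0473
t 10.75 tcp [ 0.5821 -0.1453  0.2968] psi 46.8 F [-0.1  0.3 -0.1] w 0.0473 j [-0.35  0.39  1.51 -0.    1.25  0.4 ]
shift [-6.95  3.51  4.68] turn [-0.   0.  29.8]
```

```bash
python3 -m crank '[[[-3.5,2,2],[0,0,10],0.5],[[-7,3.5,4],[0,0,20],0.5],[[-7,3.5,4.5],[0,0,29.8],0.5],[[-7,3.5,4.5],[0,0,29.8],0.5],[[-7,3.5,4.5],[0,0,29.8],0.5]]'; python3 - <<'E'
from h import *
st();m=vision.camera_model("wrist");np.save("cv.npy",m,allow_pickle=True)
im=vision.read_camera("wrist");cv2.imwrite("pics/i_w.png",im[:,:,::-1])
print(proj("wrist",[[.610,-.2096,.056],[.610,-.2096,0]],m))
h=cv2.cvtColor(im,cv2.COLOR_RGB2HSV);k=cv2.inRange(h,(22,150,130),(32,255,255));n,l,s,c=cv2.connectedComponentsWithStats(k)
for i in range(1,n):
    if s[i,4]>40: print(s[i],c[i],plane("wrist",*c[i],.056,m))
E
```

```text
time: 11.38
tcp_pos: [0.5609, -0.2186, 0.2528]
orientation: [3.105, 0.48, 0.0]
ft_force: [0.9, 1.1, 0.7]
gripper_width: 0.0475
t 11.375 tcp [ 0.5609 -0.2186  0.2528] psi 17.6 F [0.9 1.1 0.7] w 0.0475 j [-0.48  0.42  1.57 -0.    1.15  0.78]
[[329.38171898 133.75331554]
 [328.63839264 131.15422952]]
```

View pics/i_w.png

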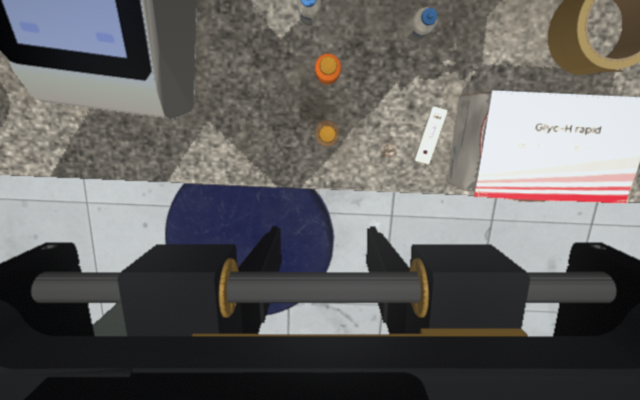

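The vial's cap is at (327,133), where I predicted (329,134). The orange look-alike is at (328,68) and the cassette at (432,135). I'll zoom in to confirm the vial.

```bash
python3 - <<'E'
from h import *
m=np.load("cv.npy",allow_pickle=True).item()
i=cv2.imread("pics/i_w.png")
cv2.imwrite("pics/i_z.png",cv2.resize(i[40:160,270:390],(600,600),interpolation=cv2.INTER_CUBIC))
k=cv2.inRange(cv2.cvtColor(i,cv2.COLOR_BGR2HSV),(10,130,120),(35,255,255))[118:150,310:345]
M=cv2.moments(k,True);c=(310+M['m10']/M['m00'],118+M['m01']/M['m00']);print(c,M['m00'],plane("wrist",*c,.05,m))
go(.610,-.2096,.1,17);go(.61,-.2096,.015,17)
E
```

```text
(326.8360655737705, 133.5) 244.0 [ 0.60911351 -0.20702093  0.05      ]
shift [ 4.94  0.62 15.3 ] turn [ 0.  -0.   0.5]
shift [ 4.94  0.62 23.8 ] turn [ 0.  -0.   0.5]
```

View pics/i_z.png

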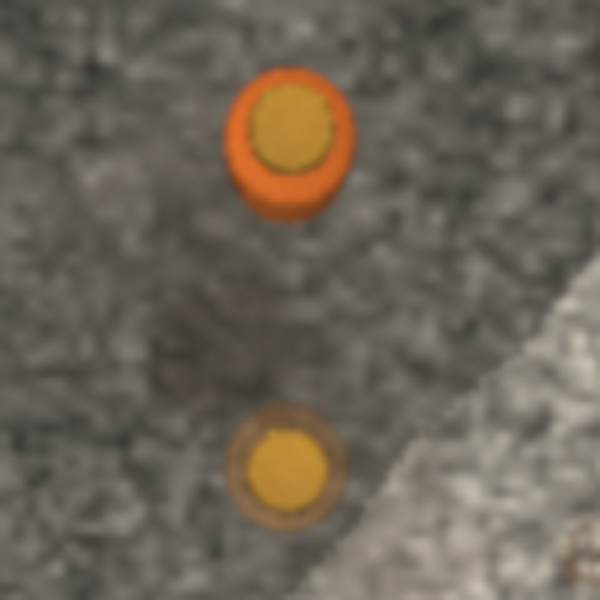

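Confirmed: this is the clear amber vial with the yellow cap at wrist px (327,133), and the opaque orange one is a separate part. I'll descend over the vial.

```bash
python3 -m crank '[[[2.5,0.2,5],[0,0,0.5],0.45],[[4.9,0.45,10],[0,0,0.5],0.45],[[4.9,0.45,15],[0,0,0.5],0.45],[[4.9,0.45,16],[0,0,0.5],0.45],[[4.9,0.45,16],[0,0,0.5],0.45]]'; python3 - <<'E'
from h import *
st();cv2.imwrite("pics/j_w.png",vision.read_camera("wrist")[:,:,::-1])
go(.6095,-.208,.015,17)
E
```

```text
time: 12.05
tcp_pos: [0.6092, -0.2087, 0.0937]
orientation: [3.107, 0.461, 0.001]
ft_force: [0.0, -1.0, 1.8]
gripper_width: 0.0524
t 12.05 tcp [ 0.6092 -0.2087  0.0937] psi 16.9 F [ 0.  -1.   1.8] w 0.0524 j [-0.43  0.65  1.62 -0.    0.87  0.84]
shift [ 0.01 -0.1   7.97] turn [ 0.1 -0.1 -0.1]
```

View pics/j_w.png

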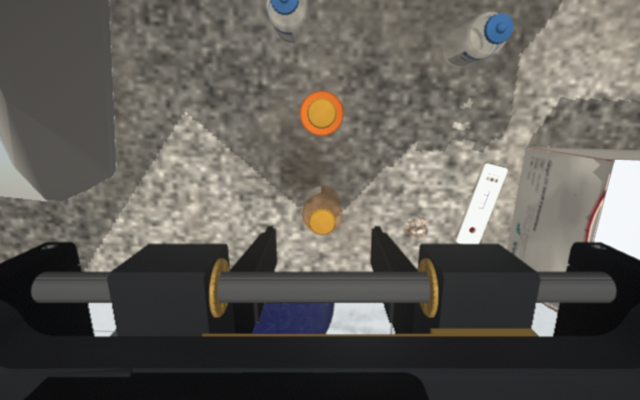

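```bash
python3 -m crank '[[[0,-0.05,4],[0,0,0],0.45],[[0,-0.05,7],[0,0,0],0.45],[[0,-0.05,7.9],[0,0,0],0.45],[[0,-0.05,7.9],[0,0,0],0.6],[[0,-0.05,7.9],[0,0,0],0.75],[[0,-0.05,7.9],[0,0,0],0.85],[[0,-0.05,7.9],[0,0,0],0.85],[[0,-0.05,7.9],[0,0,0],0.85]]' 12; python3 -c "
from h import *
st()"
```

```text
time: 13.1
tcp_pos: [0.6092, -0.2084, 0.0151]
orientation: [3.107, 0.459, 0.002]
ft_force: [-0.7, 0.7, 7.1]
gripper_width: 0.0286
t 13.1 tcp [ 0.6092 -0.2084  0.0151] psi 16.8 F [-0.7  0.7  7.1] w 0.0286 j [-0.43  0.75  1.67 -0.    0.72  0.85]
```

```bash
python3 -m crank '[[[0,0,-1],[0,0,0],0.85],[[0,0,-3],[0,0,0],0.85],[[0,0,-9],[0,0,0],0.85],[[0,0,-15],[0,0,0],0.85],[[0,0,-21],[0,0,0],0.85],[[0,0,-25],[0,0,0],0.85],[[0,0,-25],[0,0,0],0.85]]'; python3 - <<'E'
from h import *
st();cv2.imwrite("pics/k_w.png",vision.read_camera("wrist")[:,:,::-1])
go(.56,.15,.27,32.3);go(.4999,.2927,.2,32.3)
E
```

```text
time: 13.98
tcp_pos: [0.6093, -0.2084, 0.2687]
orientation: [3.104, 0.459, 0.009]
ft_force: [-0.2, 0.6, -1.2]
gripper_width: 0.0286
t 13.975 tcp [ 0.6093 -0.2084  0.2687] psi 16.8 F [-0.2  0.6 -1.2] w 0.0286 j [-0.43  0.47  1.44 -0.    1.22  0.85]
shift [  5.72 -35.68  -0.46] turn [  0.1  -0.1 -15.5]
shift [  4.08 -51.1    6.5 ] turn [  0.1  -0.1 -15.5]
```

View pics/k_w.png

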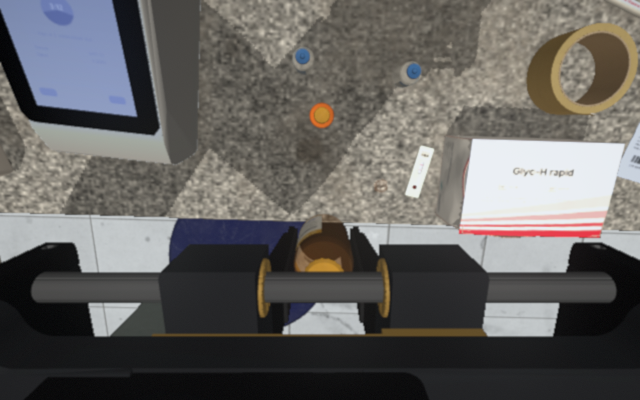

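The vial is held at (325,250). I'll check its tilt in a crop against the expected axis.

```bash
python3 - <<'E'
from h import *
i=cv2.imread("pics/k_w.png");o=manip.get_obs();R=cv2.Rodrigues(o['orientation'])[0]
for z in (.015,-.041):
    print(proj("wrist",o["tcp_pos"]+R@np.array([0,0,z])))
cv2.imwrite("pics/k_z.png",cv2.resize(i[200:300,270:380],None,fx=6,fy=6,interpolation=cv2.INTER_CUBIC))
E
```

```text
[[323.64491767 236.41499702]]
[[323.59202743 283.48195349]]
```

View pics/k_z.png

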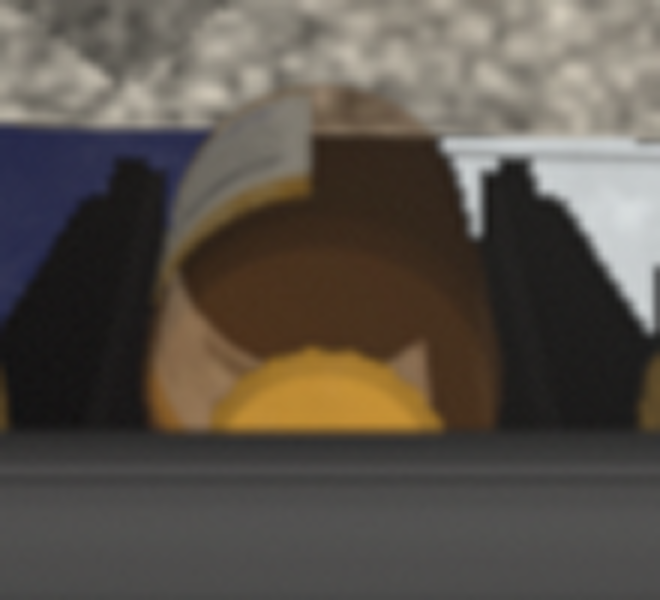

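The vial is upright: cap at column 324 and base at ≈323, both expected at 323.6. Carrying it to the port.

```bash
python3 -m crank '[[[2,-5,-3],[0,0,-3],0.85],[[4,-11,-4],[0,0,-6],0.85],[[5.5,-17,-4],[0,0,-9],0.85],[[6,-23,-4],[0,0,-12],0.85],[[6,-29,-4],[0,0,-15.5],0.85],[[6,-35,-4],[0,0,-15.5],0.85],[[5,-41,-3],[0,0,-15.5],0.85],[[3,-46,0],[0,0,-15.5],0.85]]'; python3 - <<'E'
from h import *
st();go(.4999,.2927,.2,32.3);go(.4999-.05*.845,.2927-.05*.534,.2,32.3)
E
```

```text
time: 15.02
tcp_pos: [0.5031, 0.2427, 0.2631]
orientation: [-3.017, -0.875, -0.001]
ft_force: [0.6, 0.3, -1.6]
gripper_width: 0.0288
t 15.025 tcp [0.5031 0.2427 0.2631] psi 32.4 F [ 0.6  0.3 -1.6] w 0.0288 j [0.33 0.35 1.66 0.   1.13 1.34]
shift [ 2.4  -4.4   6.31] turn [ 0.  -0.   0.1]
shift [-2.6  -4.4   6.31] turn [ 0.  -0.   0.1]
```

```bash
python3 -m crank '[[[-2,-2,2],[0,0,0],0.85],[[-3,-4.4,5],[0,0,0],0.85],[[-3,-4.4,6.3],[0,0,0],0.85],[[-3,-4.4,6.3],[0,0,0],0.85],[[-3,-4.4,6.3],[0,0,0],0.85]]'; python3 - <<'E'
from h import *
st();m=vision.camera_model("wrist");np.save("cp.npy",m,allow_pickle=True)
i=vision.read_camera("wrist")[:,:,::-1];cv2.imwrite("pics/l_w.png",i)
p=proj("wrist",[.4999,.2927,.07],m);print(p)
cv2.imwrite("pics/l_z.png",cv2.resize(i[60:240,220:420],None,fx=3,fy=3,interpolation=cv2.INTER_CUBIC))
E
```

```text
time: 15.65
tcp_pos: [0.4564, 0.2616, 0.2013]
orientation: [3.018, 0.873, 0.001]
ft_force: [0.8, 0.7, -0.7]
gripper_width: 0.0288
t 15.65 tcp [0.4564 0.2616 0.2013] psi 32.3 F [ 0.8  0.7 -0.7] w 0.0288 j [ 0.39  0.37  1.82 -0.    0.96  1.4 ]
[[320.37421459 133.84010503]]
```

View pics/l_z.png

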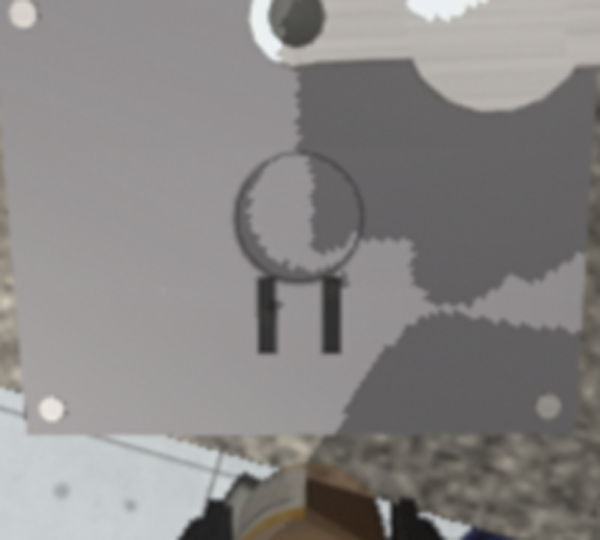

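The port rim's centre is at wrist px (319.7,132.2), where I predicted (320.4,133.8).

```bash
python3 - <<'E'
from h import *
m=np.load("cp.npy",allow_pickle=True).item()
p=plane("wrist",319.7,132.2,.07,m);print(p)
x,y=(p[:2]*.5+np.array([.4999,.2927])*.5);print(x,y)
for z in(.1,.085,.077,.075):go(x,y,z,32.3)
E
```

```text
[0.50079957 0.29397769 0.07      ]
0.5003497865255302 0.293338843660784
shift [ 5.41 -0.33 10.14] turn [ 0.  -0.1 -0. ]
shift [ 5.41 -0.33 11.64] turn [ 0.  -0.1 -0. ]
shift [ 5.41 -0.33 12.44] turn [ 0.  -0.1 -0. ]
shift [ 5.41 -0.33 12.64] turn [ 0.  -0.1 -0. ]
```

```bash
python3 -m crank '[[[3,-0.2,2],[0,0,0],0.85],[[5.4,-0.35,5],[0,0,0],0.85],[[5.4,-0.35,9],[0,0,0],0.85],[[5.4,-0.35,10],[0,0,0],0.85],[[5.4,-0.35,10],[0,0,0],0.85]]'; python3 - <<'E'
from h import *
st();cv2.imwrite("pics/m_w.png",cv2.resize(vision.read_camera("wrist")[120:290,220:420],None,fx=3,fy=3,interpolation=cv2.INTER_CUBIC)[:,:,::-1])
cv2.imwrite("pics/m_s.png",cv2.resize(vision.read_camera("scene")[230:350,210:370],(640,480),interpolation=cv2.INTER_CUBIC)[:,:,::-1])
go(.5003,.2933,.075,32.3)
E
```

```text
time: 16.32
tcp_pos: [0.4995, 0.2936, 0.1013]
orientation: [3.018, 0.874, 0.0]
ft_force: [-0.0, -0.3, -0.3]
gripper_width: 0.0284
t 16.325 tcp [0.4995 0.2936 0.1013] psi 32.3 F [-0.  -0.3 -0.3] w 0.0284 j [ 0.42  0.56  1.79 -0.    0.79  1.42]
shift [-0.    0.07  2.74] turn [ 0.  -0.1  0. ]
```

View pics/m_w.png

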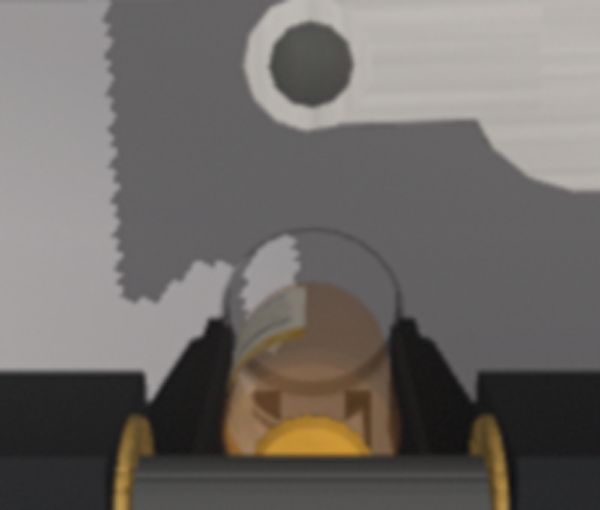

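View pics/m_s.png

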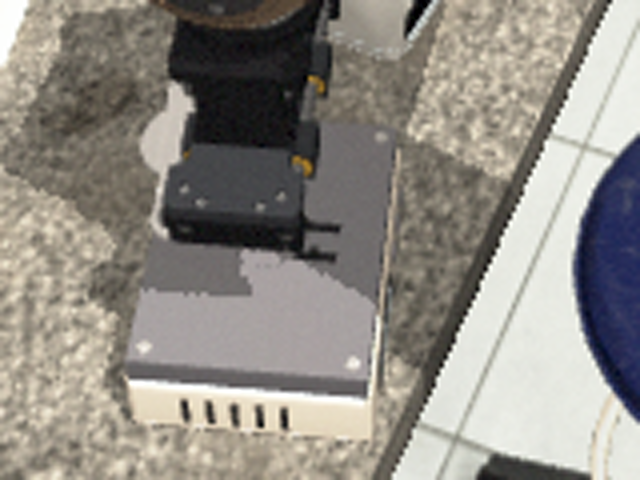

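```bash
python3 - <<'E'
from h import *
p=plane("wrist",220+313/3,120+305/3,.07);print("port",p)
f=plane("wrist",220+308/3,120+283/3,.0863);print("vial far base edge",f, "centre", f[:2]-.0145*np.array([.845,.534]), plane("wrist",220+402/3,120+300/3,.07)-plane("wrist",220+224/3,120+300/3,.07))
go(p[0],p[1],.08,32.3)
E
```

```text
port [0.50305546 0.29549591 0.07      ]
vial far base edge [0.51090845 0.30165803 0.0863    ] centre [0.49865595 0.29391503] [ 0.02036988 -0.03221567  0.        ]
shift [0.35 0.04 2.24] turn [ 0.  -0.1  0. ]
```

```bash
python3 - <<'E'
from h import *
for v in (228,382):print(plane("wrist",220+313/3,120+v/3,.07))
print(plane("wrist",220+313/3,120+228/3,.07)[:2]-.019*np.array([.845,.534]))
m=np.load("cp.npy",allow_pickle=True).item()
for v in (150,283): print(plane("wrist",220+299/3,60+v/3,.07,m))
E
```

```text
[0.51742429 0.30458865 0.07      ]
[0.48808274 0.28602102 0.07      ]
[0.50136929 0.29444265]
[0.51703572 0.30419258 0.07      ]
[0.48403082 0.28349934 0.07      ]
```

Averaging the two views puts the port at about (0.5008, 0.2941), so I'll shift +1.5 mm in x and +0.5 mm in y and lower gently.

```bash
python3 -m crank '[[[0.15,0.05,0],[0,0,0],0.85],[[0.15,0.05,0.8],[0,0,0],0.85],[[0.15,0.05,1.4],[0,0,0],0.85],[[0.15,0.05,1.8],[0,0,0],0.85],[[0.15,0.05,1.8],[0,0,0],0.85]]'; python3 -c "
from h import *
st()"
```

```text
time: 17.05
tcp_pos: [0.5005, 0.2941, 0.0823]
orientation: [3.017, 0.874, -0.001]
ft_force: [1.0, -0.3, -0.8]
gripper_width: 0.0289
t 17.05 tcp [0.5005 0.2941 0.0823] psi 32.3 F [ 1.  -0.3 -0.8] w 0.0289 j [ 0.42  0.59  1.8  -0.    0.75  1.42]
```

```bash
python3 -m crank '[[[0,0,0.3],[0,0,0],0.85],[[0,0,0.5],[0,0,0],0.85],[[0,0,0.6],[0,0,0],0.85],[[0,0,0.6],[0,0,0],0.85]]'; python3 -m crank '[[[0,0,0.08],[0,0,0],0.85],[[0,0,0.08],[0,0,0],0.85]]'
```

```text
time: 17.55
tcp_pos: [0.5006, 0.2942, 0.0767]
orientation: [3.017, 0.874, -0.0]
ft_force: [-0.0, -0.8, -0.5]
gripper_width: 0.0285
time: 17.8
tcp_pos: [0.5006, 0.2941, 0.0759]
orientation: [3.017, 0.874, -0.0]
ft_force: [0.7, 0.0, 0.6]
gripper_width: 0.0288
```

```bash
python3 -m crank '[[[0,0,0.05],[0,0,0],0.85],[[0,0,0.05],[0,0,0],0.85]]'; python3 - <<'E'
from h import *
st();cv2.imwrite("pics/n_w.png",cv2.resize(vision.read_camera("wrist")[120:290,220:420],None,fx=3,fy=3,interpolation=cv2.INTER_CUBIC)[:,:,::-1])
E
```

```text
time: 18.05
tcp_pos: [0.5007, 0.2942, 0.0754]
orientation: [3.017, 0.874, -0.0]
ft_force: [1.6, -0.5, -0.5]
gripper_width: 0.0289
t 18.05 tcp [0.5007 0.2942 0.0754] psi 32.3 F [ 1.6 -0.5 -0.5] w 0.0289 j [ 0.42  0.6   1.8  -0.    0.74  1.42]
```

View pics/n_w.png

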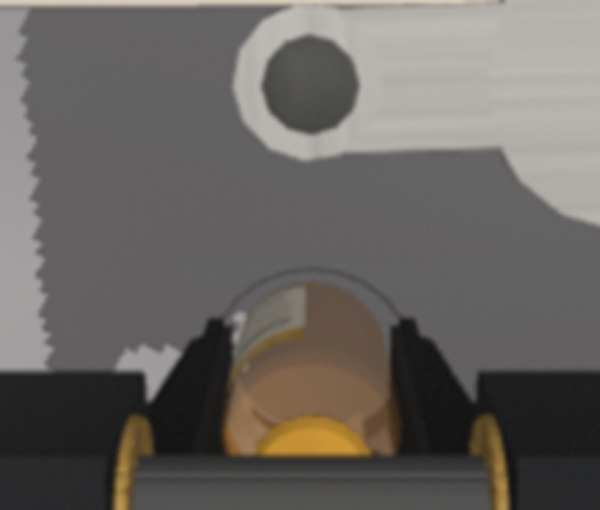

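The vial's base is inside the rim. One more half-millimetre, then release and lift.

```bash
python3 -m crank '[[[0,0,0.06],[0,0,0],0.85],[[0,0,0.06],[0,0,0],0.85]]'; python3 -m crank '[[[0,0,0],[0,0,0],0.65],[[0,0,0],[0,0,0],0.5],[[0,0,0],[0,0,0],0.45],[[0,0,0],[0,0,0],0.45]]';  python3 -m crank '[[[0,0,-1],[0,0,0],0.45],[[0,0,-3],[0,0,0],0.45],[[0,0,-8],[0,0,0],0.45],[[0,0,-13],[0,0,0],0.45],[[-2,0,-18],[0,0,0],0.45],[[-6,2,-18],[0,0,0],0.45],[[-8,3,-18],[0,0,0],0.45],[[-8,3,-18],[0,0,0],0.45]]'; python3 - <<'E'
from h import *
st()
w=vision.read_camera("wrist");s=vision.read_camera("scene");t=vision.read_camera("top")
cv2.imwrite("pics/o_w.png",w[:,:,::-1])
cv2.imwrite("pics/o_s.png",np.hstack([cv2.resize(s[230:350,210:370],(400,300)),cv2.resize(t[190:310,150:310],(400,300))])[:,:,::-1])
E
```

```text
time: 18.35
tcp_pos: [0.5007, 0.2942, 0.075]
orientation: [3.017, 0.874, 0.0]
ft_force: [-0.5, -0.8, 3.2]
gripper_width: 0.0289
time: 18.85
tcp_pos: [0.5006, 0.2942, 0.0748]
orientation: [3.017, 0.874, -0.0]
ft_force: [1.7, 0.7, -0.4]
gripper_width: 0.0515
time: 19.85
tcp_pos: [0.4487, 0.2254, 0.256]
orientation: [3.018, 0.873, 0.002]
ft_force: [-0.1, -0.2, 0.3]
gripper_width: 0.0526
t 19.85 tcp [0.4487 0.2254 0.256 ] psi 32.3 F [-0.1 -0.2  0.3] w 0.0526 j [ 0.33  0.27  1.8  -0.    1.07  1.34]
```

View pics/o_w.png

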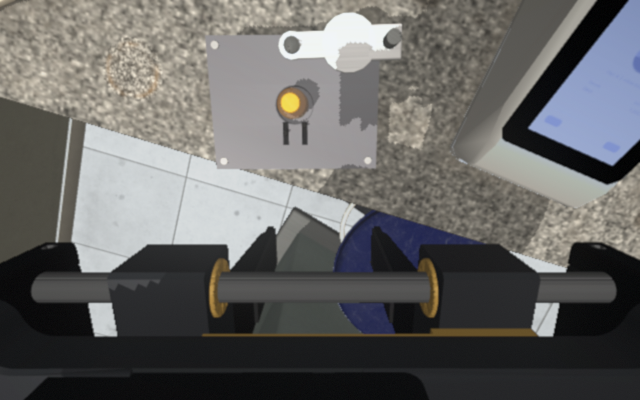

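View pics/o_s.png

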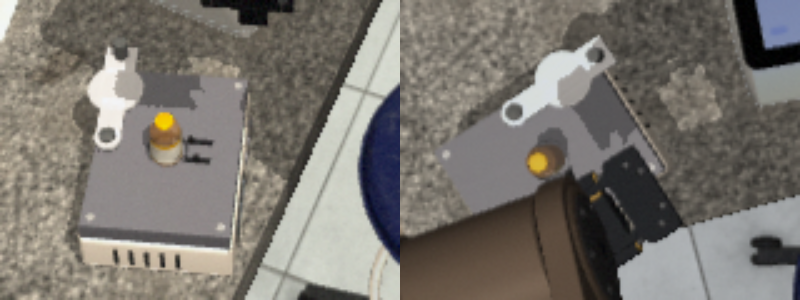

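The vial stands in the port (wrist (292,103)) with the cover aside. I'll do a numeric check, confirm the bystanders haven't moved, then hand in.

```bash
python3 - <<'E'
from h import *
print(tri(ray("top",205.2,254.8),ray("scene",275.6,278)))
k=plane("wrist",391,38,.105);p=plane("wrist",291.5,44,.084);print("cover deg",np.degrees(np.arctan2(*(k-p)[[1,0]]))-(32.3-180))
t=vision.read_camera("top")[:,:,::-1];a=cv2.imread("pics/a_top.png")
d=np.abs(t.astype(int)-a).max(2);print([int((d[y-10:y+10,x-10:x+10]>40).sum()) for x,y in((394,158),(443,148),(408,181),(465,193),(418,208))])
print(manip.hand_in()); st()
E
```

```text
(array([0.50093852, 0.2923381 , 0.11139357]), np.float64(0.0006743569621901729))
cover deg 90.5525292255486
[0, 0, 0, 321, 173]
the job is handed in; nothing more can be done
None
the job is handed in; nothing more can be done
```

I swung the cover fully aside, and the short amber vial now stands upright in the port, released. I handed the job in at about 20 s on the robot clock.

- **Cover:** I tried it gently with a light pinch. The anticlockwise (+) side was free, with no lateral resistance past 0.05 rad, though about 4.6 N of vertical force built up until I loosened the pinch. I swung it to its end, where the contact peaked at about 7 N. The last check showed about 90.5° against the nominal 1.6 rad (91.7°), which is within measurement error.
- **Vial:** It was set down with about 3 N at the port floor. The last triangulation put the cap at (0.501, 0.292, 0.111). The port is at about (0.5005, 0.293), and that height matches a vial standing on the port floor.
- **Things left alone:** A before/after comparison of the top camera showed no change at either slim bottle or the orange look-alike.
- **Check that disagreed:** The same comparison flagged a brightness change at the cassette. I think it is the arm's shadow, since the cassette was in shadow in the first picture and lit later. The wrist picture after lifting the vial showed the cassette in its place, and I did not go near it. I could not re-check it after handing in.

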